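# Nest the oven rails in the tray

## Robot

A 6-joint arm with a two-finger parallel gripper is mounted at the origin on the work surface. World frame = base frame: x ahead of the robot, y to its left, z up, the work surface at z = 0. Lengths are in m, angles in rad, forces in N, time in s.
With the tool pointing down it reaches from about 0.35 to 0.85 m from the base axis. Payload 8.1 kg.
Tool frame: the origin (TCP) lies at the very end of the fingers, on their centre line; the grasp point (between the pads) lies 19 mm behind it; z points along the fingers, y is the direction in which the jaws open and shut (so a half turn about z gives the same grasp; the last joint's range is limited). The gripper opens to 93 mm and grips with 3 to 60 N. Pads are 15 mm wide; open, the fingers measure 128 mm over their backs; the gripper's body (75 mm by 188 mm) begins 65 mm behind the grasp point.
Start: joints at [-1.2, 0.13, 1.488, -0, 1.523, -0.085], TCP at [0.264, -0.539, 0.189] pointing down, gripper open.
Joint ranges: [-2.96, 2.96], [-0.89, 2.26], [0.02, 2.5], [-1.34, 4.48], [0, 2.73], [-2.66, 2.66]. Speed limits (rad/s): [2.39, 2.39, 2.79, 3.14, 3.14, 3.14].

## Interface

Orientations are given as a rotation vector (axis times angle).
In Python, from plant import read_state, read_camera, close_job gives the robot as it stands.
- The arm moves only by the tool jog_arm, never from a script. Its argument "motion" is one flat list of numbers, 7 for each row, row after row: the opening, from 0 (shut) to 1 (fully open), then the shift along the tool's x, y, z scaled (see below), then the turn, a rotation vector about the tool's x, y, z scaled (see below). A call has 1 to 8 rows; each row is the pose to reach, as a shift and turn from the pose measured when the call began, along the tool's axes at that moment; what a row does not reach only later rows make up. The controller multiplies each number of a shift by 0.5 m and each number of a turn by 90 degrees. A row lasts 1/10 s, in which the tool goes at most 50 mm and 8.59 degrees, less where a joint would pass 70% of its speed; a pose out of reach is approached as far as the arm can. A call with a number of a shift or a turn outside -1 to 1 is refused whole. A call with a gripper value outside its range is refused whole. The fingers move at their own pace and stop on an object; "grip_force" is the grip in N (left out, the last holds). Time passes only in rows, so rows that repeat a pose let the fingers close. It gives the time, the measured TCP pose, the force and the opening at its end, in the units of the state.
- read_state(): the state, without advancing time (a new reading comes with each control period).
- read_camera(name): name is "scene" or "top" or "wrist"; returns a dict with "frame" (384x512x3 uint8, red, green, blue), "vertical_fov" (degrees; the focal length in pixels is half the picture's height over the tangent of half this angle, whatever the lens; pixels are square), "cx", "cy" (the principal point, pixels), "world_from_camera" (4x4, takes a point from camera to world coordinates); the wrist camera has in their place "hand_eye" (4x4, takes a point from camera to tool coordinates, whose origin is the TCP and whose axes are the flange's). Camera axes: x right, y down, z forward; pixel columns grow to the right and rows downward; lengths in m; the calibration is good to about 2 mm. A picture is of the moment at which its call begins: read the wrist's pose just before it. There is no depth.
- close_job(): hands the job in, once; it reports no verdict.
The state is a dict: "t": time; "q": joint angles; "dq": joint speeds; "joint_torque": joint torques, N m; "tool_pos": TCP position; "orientation": TCP orientation; "force": force on the tool from outside, world axes, zero at the start; "wrist_torque": the same for the moment, N m; "opening": finger opening in m.
Only numpy, scipy, OpenCV 4.12 (cv2) and the standard library are available. Lean on these libraries where they do the work, as an engineer would, in place of code of your own. Each camera call takes 0.05 s, during which the arm holds its last target.

## Task

The shelf rails of the drying oven are being packed away in the yellow tray, where two long rails already lie side by side with their legs up. Take the other long rail, lying legs down on the bench, and set it (do not drop it) legs down over the gap between those two, so that it rests fully down with one leg inside each of their channels, its ends about level with theirs. Leave the short rail where it lies.

Things in the scene. Friction and masses are not known exactly. Their poses are not given: they have to be found in the camera images.
- rail_a_mid (a point): Rail in the yellow tray, the one on the robot's right (-y): steel U-channel 160 mm long, 56 wide, 30 high, walls 3 thick. Lies legs up. Origin: its middle (half its length and width, 15 mm above its underside); x along it, y across, z up. Loose, about 0.4 kg. Tray: fixed, 260 x 320 mm, 45 mm high; the rails lie along its short side, over 60 mm from the walls beside them.
- rail_b_mid (a point): Second rail in the tray, on the +y side of the first: same size, 50 mm clear between its legs, also legs up, parallel to the first within 4 degrees, clear gap between the two 12 to 22 mm. Origin: its middle (half its length and width, 15 mm above its underside); x along it, y across, z up. Loose, about 0.4 kg.
- rail_c_mid (a point): Long rail to be nested, on the bench: steel U-channel 160 mm long, 56 wide, 30 high, walls 3 thick. Lies legs down, web on top; grip it from above across its 56 mm width. Origin: its middle (half its length and width, 15 mm above its underside); x along it, y across, z up. Loose, about 0.4 kg. Nested, its legs stand on the webs of the tray rails: its origin is then 3 mm above theirs, with about 30 mm finger room outside each leg.
- rail_short_mid (a point): Bystander: a short steel U-channel 100 mm long, 56 wide, 30 high, walls 3 thick. It lies legs down on the bench beside the long one, on either side, 110 mm or more between middles. Origin at its middle, 15 mm above its underside; x along it. A bottle (100 mm high) and a glass dish stand farther off, at x above 0.7 m.

How it is judged:
By the outcome, as a careful person would: the job done as asked, in the order asked, and still so for the second after the job is handed in, with the robot touching nothing.
It also fails if it takes over 40 s, if anything falls off the work surface, if the arm or the gripper's body presses on something with over 40 N, if the wrist force passes 120 N, or if a joint passes its speed limit or range.

## Working session

There is one attempt and no reset: what is moved stays moved. The work goes in short steps, Python scripts to look and compute and a tool call to move; the robot and the scene stay as the last step left them, time stands still between calls to the robot, and variables do not carry over. Pictures are saved under pics/ and viewed, and the job is handed in when it is done.

Besides the shell and the picture viewer there is one more tool, called in YAML: its name, and indented under it one key for each argument. jog_arm: Moves the arm, as the interface text tells. Its arguments: {"type":"object","properties":{"motion":{"type":"array","items":{"type":"number"}},"grip_force":{"type":"number"}},"required":["motion"]}

```bash
ls; mkdir -p pics
python3 - <<'E'
from plant import read_state, read_camera
import cv2, numpy as np, json
s=read_state(); print({k:np.round(v,3).tolist() for k,v in s.items()})
for n in ["scene","top","wrist"]:
    c=read_camera(n); cv2.imwrite(f"pics/{n}0.png",c["frame"][:,:,::-1])
    print(n,{k:np.round(v,4).tolist() for k,v in c.items() if k!="frame"})
    np.save(f"pics/{n}0.npy",c,allow_pickle=True)
E
```

```text
pics
{'t': 0.0, 'q': [-1.2, 0.131, 1.489, -0.0, 1.523, -0.085], 'dq': [0.0, 0.001, -0.001, -0.0, -0.001, 0.001], 'joint_torque': [0.0, -55.984, -49.176, 0.077, 0.036, -0.0], 'tool_pos': [0.264, -0.538, 0.188], 'orientation': [-3.059, -0.709, 0.0], 'force': [0.212, -0.1, 0.274], 'wrist_torque': [-0.033, 0.052, -0.026], 'opening': 0.093}
scene {'vertical_fov': 48.5799, 'cx': 260.3025, 'cy': 188.1614, 'world_from_camera': [[-0.8193, 0.4805, -0.3128, 0.8126], [0.5731, 0.6715, -0.4697, 0.4405], [-0.0157, -0.5641, -0.8255, 0.8102], [0.0, 0.0, 0.0, 1.0]]}
top {'vertical_fov': 47.8178, 'cx': 254.8138, 'cy': 191.212, 'world_from_camera': [[-0.0219, -0.9964, 0.0821, 0.4793], [-0.9991, 0.0189, -0.0371, 0.012], [0.0354, -0.0829, -0.9959, 0.8934], [0.0, 0.0, 0.0, 1.0]]}
wrist {'vertical_fov': 59.5416, 'cx': 254.2874, 'cy': 193.2725, 'hand_eye': [[0.0006, -0.9644, -0.2645, 0.0718], [1.0, 0.0006, 0.0003, 0.0009], [-0.0001, -0.2645, 0.9644, -0.1959], [0.0, 0.0, 0.0, 1.0]]}
```

View pics/top0.png

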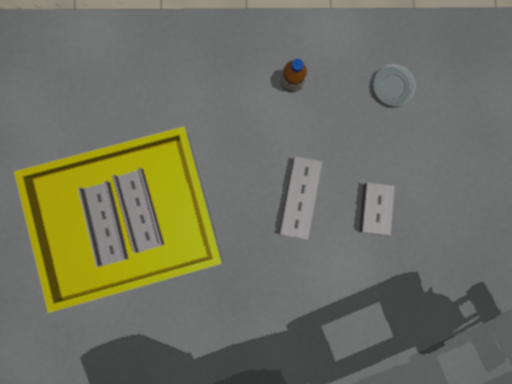

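View pics/scene0.png

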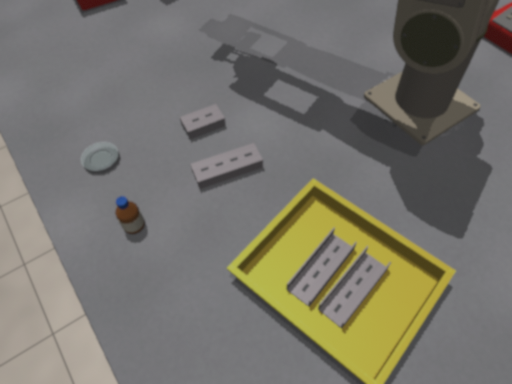

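View pics/wrist0.png

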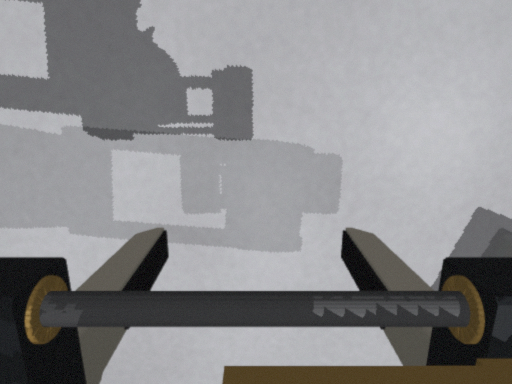

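The top view shows the tray at the left with rail b near (103,225) and rail a near (138,210). Rail c is at (301,198), with the short rail to its right at (378,209). The bottle is at (293,75) and the dish at (394,86). The wrist view shows only bench and shadows.

```bash
cat > h.py <<'E'
import numpy as np, cv2
from scipy.spatial.transform import Rotation as R
def K(c):
    f=c["frame"].shape[0]/2/np.tan(np.radians(c["vertical_fov"])/2); return f,c["cx"],c["cy"]
def pose(s):
    T=np.eye(4);T[:3,:3]=R.from_rotvec(s["orientation"]).as_matrix();T[:3,3]=s["tool_pos"];return T
def wfc(c,s=None):
    return c["world_from_camera"] if "world_from_camera" in c else pose(s)@c["hand_eye"]
def cast(c,uv,z,s=None):
    f,cx,cy=K(c);T=np.array(wfc(c,s));uv=np.atleast_2d(uv).astype(float)
    d=np.c_[(uv[:,0]-cx)/f,(uv[:,1]-cy)/f,np.ones(len(uv))]@T[:3,:3].T
    o=T[:3,3];return o+d*((z-o[2])/d[:,2])[:,None]
def proj(c,p,s=None):
    f,cx,cy=K(c);T=np.linalg.inv(np.array(wfc(c,s)));q=np.atleast_2d(p)@T[:3,:3].T+T[:3,3]
    return np.c_[f*q[:,0]/q[:,2]+cx,f*q[:,1]/q[:,2]+cy]
E
python3 - <<'E'
from h import *
c=np.load("pics/top0.npy",allow_pickle=True).item(); im=c["frame"]
print(im[198,310],im[198,340],im[215,120],im[190,92])
g=cv2.cvtColor(im,cv2.COLOR_RGB2GRAY)
m=((im.min(2)>115)).astype(np.uint8); m[:20]=0
m=cv2.morphologyEx(m,cv2.MORPH_CLOSE,np.ones((9,9)))
cs,_=cv2.findContours(m,0,2)
for k in cs:
    if cv2.contourArea(k)<500: continue
    r=cv2.minAreaRect(k); b=cv2.boxPoints(r); p=cast(c,b,.03)
    print(np.round(r[0],1),np.round(cast(c,r[0],.03),4)[0], "sides",np.linalg.norm(p[1]-p[0]).round(4),np.linalg.norm(p[2]-p[1]).round(4), np.round(p[:,:2],4).tolist())
a=im[150:280,60:200][:,:,::-1]; cv2.imwrite("pics/ctray.png",cv2.resize(a,None,fx=4,fy=4,interpolation=2))
a=im[140:250,260:420][:,:,::-1]; cv2.imwrite("pics/cbench.png",cv2.resize(a,None,fx=4,fy=4,interpolation=2))
E
```

```text
[154 150 150] [114 115 115] [169 165   9] [135 131 131]
[104.  223.9] [0.4917 0.2778 0.03  ] sides 0.0423 0.1542 [[0.5626, 0.3163], [0.5716, 0.275], [0.4215, 0.2398], [0.4129, 0.2806]]
[139.1 210.5] [0.5165 0.2094 0.03  ] sides 0.0448 0.1541 [[0.5852, 0.2518], [0.5969, 0.2085], [0.4484, 0.1675], [0.4373, 0.2103]]
[194. 129.] [0.6786 0.0998 0.03  ] sides 0.0775 0.1861 [[0.7604, 0.1586], [0.779, 0.0833], [0.5976, 0.0415], [0.5802, 0.1159]]
[347.1 170.5] [ 0.5889 -0.2081  0.03  ] sides 0.343 0.4933 [[0.78, 0.0179], [0.8794, -0.3104], [0.4009, -0.4304], [0.3156, -0.1118]]
[329.   39.5] [ 0.8633 -0.181   0.03  ] sides 0.1133 0.0839 [[0.9055, -0.126], [0.905, -0.2393], [0.8212, -0.2358], [0.8221, -0.1235]]
[91.5 37. ] [0.8716 0.3054 0.03  ] sides 0.0826 0.0717 [[0.9076, 0.347], [0.9073, 0.2644], [0.8356, 0.264], [0.8362, 0.3461]]
```

View pics/ctray.png

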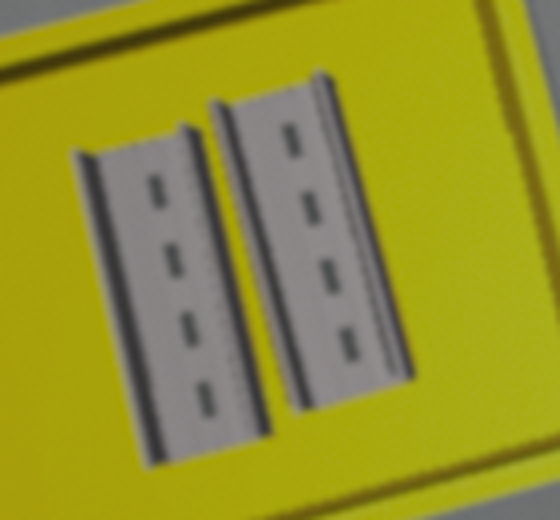

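View pics/cbench.png

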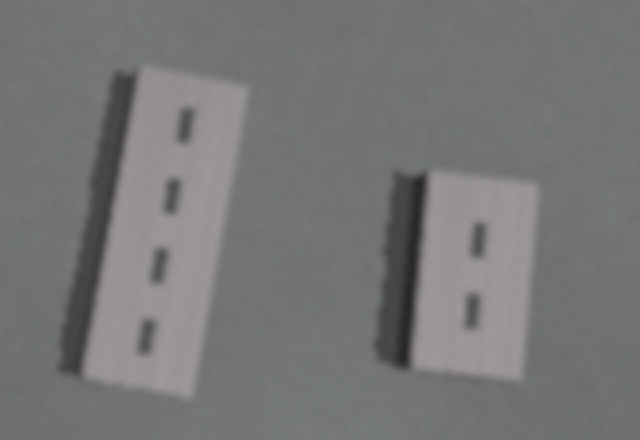

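The crops show rails b and a legs up with a yellow gap between them, and rail c and the short rail legs down with their webs visible. I'll measure c and the short rail with a tighter threshold.

Run:
```python
from h import *
c=np.load("pics/top0.npy",allow_pickle=True).item(); im=c["frame"]
hsv=im.astype(int)
m=((im.min(2)>130)&(im[:,:,0].astype(int)-im[:,:,2]>=2)).astype(np.uint8); m[:20]=0; m[:,:260]=0
m[260:]=0
m=cv2.morphologyEx(m,cv2.MORPH_CLOSE,np.ones((7,7)))
cs,_=cv2.findContours(m,0,2)
for k in cs:
    if cv2.contourArea(k)<500: continue
    p=cast(c,k[:,0],.03)[:,:2]
    r=cv2.minAreaRect((p*1000).astype(np.float32)); b=cv2.boxPoints(r)
    print(np.round(r,2) if 0 else r, np.round(b).tolist(), len(k))
s=dict(tool_pos=[0.264,-0.538,0.188],orientation=[-3.059,-0.709,0])
print(R.from_rotvec(s["orientation"]).as_matrix().round(3))
```

```text
((511.009765625, -269.2955017089844), (55.02207565307617, 99.95853424072266), 82.04476165771484) [[458.0, -290.0], [557.0, -303.0], [564.0, -249.0], [465.0, -235.0]] 35
((536.5292358398438, -113.54365539550781), (55.17985153198242, 160.01841735839844), 77.77156829833984) [[452.0, -124.0], [609.0, -157.0], [621.0, -104.0], [464.0, -70.0]] 76
[[ 0.898  0.44  -0.   ]
 [ 0.44  -0.898  0.001]
 [ 0.    -0.001 -1.   ]]
```

Rail c measures 160 x 55 mm, which fits the given size. Its middle is at (0.5365, -0.1135) and its axis is at -12.2°. I'll write a move helper and go above it for a closer look.

```bash
cat >> h.py <<'E'
def row(s,xyz,yaw):
    T=pose(s);cy,sy=np.cos(yaw),np.sin(yaw)
    Rt=np.array([[cy,sy,0],[sy,-cy,0],[0,0,-1.]])
    d=T[:3,:3].T@(np.array(xyz)-T[:3,3])/0.5
    r=R.from_matrix(T[:3,:3].T@Rt).as_rotvec()/(np.pi/2)
    return np.round(d,4).tolist(),np.round(r,4).tolist()
def yaw(s):
    x=pose(s)[:3,0];return np.degrees(np.arctan2(x[1],x[0]))
E
python3 - <<'E'
from h import *; from plant import read_state
s=read_state(); print(row(s,[.5365,-.1135,.19],np.radians(-12.2)))
E
```

```text
([0.8634, -0.5229, -0.0035], [-0.0009, 0.0002, 0.4257])
```

jog_arm:
  motion: [1,0.863,-0.523,-0.004,-0.001,0,0.426,1,0.863,-0.523,-0.004,-0.001,0,0.426,1,0.863,-0.523,-0.004,-0.001,0,0.426,1,0.863,-0.523,-0.004,-0.001,0,0.426,1,0.863,-0.523,-0.004,-0.001,0,0.426,1,0.863,-0.523,-0.004,-0.001,0,0.426,1,0.863,-0.523,-0.004,-0.001,0,0.426,1,0.863,-0.523,-0.004,-0.001,0,0.426]

```text
t: 0.95
tool_pos: [0.476, -0.207, 0.1898]
orientation: [3.123, -0.335, -0.0]
force: [0.7, -0.3, 0.7]
opening: 0.093
```

Run:
```python
from h import *; from plant import read_state
s=read_state(); print(s["t"],s["tool_pos"],yaw(s)); print(row(s,[.5365,-.1135,.19],np.radians(-12.2)))
```

```text
0.95 [ 0.47598274 -0.20698455  0.18981423] -12.23355072170875
([0.0787, -0.2084, -0.0005], [0.0002, 0.0002, -0.0004])
```

jog_arm:
  motion: [1,0.079,-0.208,0,0,0,0,1,0.079,-0.208,0,0,0,0,1,0.079,-0.208,0,0,0,0,1,0.079,-0.208,0,0,0,0,1,0.079,-0.208,0,0,0,0]

```text
t: 1.45
tool_pos: [0.5361, -0.1144, 0.1894]
orientation: [3.123, -0.334, -0.002]
force: [0.6, 0.1, -0.3]
opening: 0.0926
```

Run:
```python
from h import *; from plant import read_state,read_camera
s=read_state(); c=read_camera("wrist"); c["s"]=s; np.save("pics/w1.npy",c,allow_pickle=True)
print(s["t"],s["tool_pos"],yaw(s),s["dq"].round(4) if hasattr(s["dq"],"round") else s["dq"])
cv2.imwrite("pics/w1.png",c["frame"][:,:,::-1])
```

```text
1.45 [ 0.53609131 -0.11437013  0.18941102] -12.214074974708446 [-0.0275 -0.0082  0.0044  0.002   0.0021  0.0012]
```

View pics/w1.png

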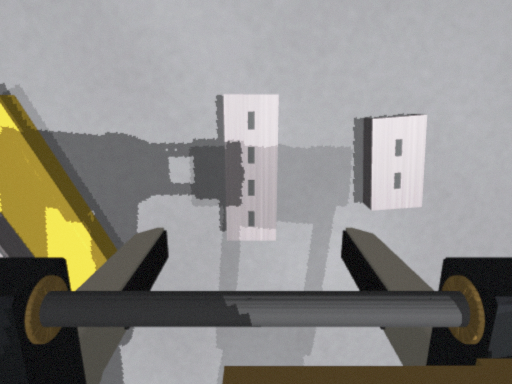

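The wrist view shows rail c upright: web corners near (224,95), (278,95), (276,240) and (226,240), with slots along column 251. I'll cast the web edges and the slots onto z = 0.03.

Run:
```python
from h import *; from plant import read_state
c=np.load("pics/w1.npy",allow_pickle=True).item(); im=c["frame"]; s=c["s"]
g=im.min(2).astype(float)
# left/right edges, subpixel by strongest gradient
L=[];Rr=[]
for v in range(105,235,3):
    d=np.diff(cv2.GaussianBlur(g[v:v+1,:],(3,1),0)[0])
    l=215+np.argmax(d[215:235]); r=265+np.argmin(d[265:288]); L.append((l+.5,v)); Rr.append((r+.5,v))
U=[];D=[]
for u in range(232,272,3):
    d=np.diff(g[:,u]); U.append((u,85+np.argmax(d[85:105])+.5)); D.append((u,230+np.argmin(d[230:250])+.5))
print([x[0] for x in L],[x[0] for x in Rr],[x[1] for x in U],[x[1] for x in D])
x0=np.r_[-.2130,0]
def med(P):
    p=cast(c,P,.03,s); t=pose(s); return (p-t[:3,3])@t[:3,:3]
for n,P,k in(("L",L,1),("R",Rr,1),("U",U,0),("D",D,0)):
    q=med(P); v=q[:,k]; o=q[:,1-k]; ok=abs(v-np.median(v))<.003
    pf=np.polyfit(o[ok],v[ok],1); print(n,np.median(v).round(4),"at0",pf[1].round(4),"slope deg",np.degrees(np.arctan(pf[0])).round(2),ok.sum(),len(v))
t=np.load("pics/top0.npy",allow_pickle=True).item()
```

```text
[np.float64(223.5), np.float64(223.5), np.float64(223.5), np.float64(223.5), np.float64(223.5), np.float64(223.5), np.float64(223.5), np.float64(223.5), np.float64(223.5), np.float64(223.5), np.float64(223.5), np.float64(224.5), np.float64(223.5), np.float64(223.5), np.float64(223.5), np.float64(224.5), np.float64(224.5), np.float64(224.5), np.float64(224.5), np.float64(224.5), np.float64(224.5), np.float64(224.5), np.float64(225.5), np.float64(224.5), np.float64(225.5), np.float64(224.5), np.float64(225.5), np.float64(224.5), np.float64(224.5), np.float64(225.5), np.float64(225.5), np.float64(225.5), np.float64(225.5), np.float64(225.5), np.float64(225.5), np.float64(225.5), np.float64(225.5), np.float64(225.5), np.float64(225.5), np.float64(225.5), np.float64(225.5), np.float64(225.5), np.float64(224.5), np.float64(226.5)] [np.float64(278.5), np.float64(277.5), np.float64(278.5), np.float64(277.5), np.float64(277.5), np.float64(277.5), np.float64(277.5), np.float64(277.5), np.float64(277.5), np.float64(277.5), np.float64(277.5), np.float64(277.5), np.float64(277.5), np.float64(277.
[... 561 characters left out ...]
at64(275.5)] [np.float64(93.5), np.float64(93.5), np.float64(93.5), np.float64(93.5), np.float64(94.5), np.float64(93.5), np.float64(94.5), np.float64(94.5), np.float64(94.5), np.float64(93.5), np.float64(94.5), np.float64(93.5), np.float64(94.5), np.float64(94.5)] [np.float64(240.5), np.float64(240.5), np.float64(239.5), np.float64(240.5), np.float64(240.5), np.float64(240.5), np.float64(239.5), np.float64(240.5), np.float64(240.5), np.float64(240.5), np.float64(240.5), np.float64(240.5), np.float64(240.5), np.float64(240.5)]
L -0.0302 at0 -0.0303 slope deg 0.17 44 44
R 0.026 at0 0.026 slope deg 0.11 42 44
U 0.0797 at0 0.0797 slope deg -1.13 14 14
D -0.0807 at0 -0.0805 slope deg -0.44 14 14
```

Width is 56.2 mm and length 160.3 mm. The centre offset in the tool frame is (-0.5, -2.1) mm and the yaw error about 0.1°. Descending.

jog_arm:
  motion: [1,-0.001,-0.004,0.1,0,0,0,1,-0.001,-0.004,0.2,0,0,0,1,-0.001,-0.004,0.29,0,0,0,1,-0.001,-0.004,0.33,0,0,0,1,-0.001,-0.004,0.355,0,0,0,1,-0.001,-0.004,0.366,0,0,0,1,-0.001,-0.004,0.366,0,0,0,1,-0.001,-0.004,0.366,0,0,0]

```text
t: 2.3
tool_pos: [0.537, -0.1138, 0.0083]
orientation: [3.122, -0.337, 0.003]
force: [-0.1, -0.9, -0.2]
opening: 0.0931
```

jog_arm:
  motion: [0,0,0,0,0,0,0,0,0,0,0,0,0,0,0,0,0,0,0,0,0,0,0,0,0,0,0,0,0,0,0,0,0,0,0,0,0,0,0,0,0,0]
  grip_force: 30

```text
t: 2.9
tool_pos: [0.5369, -0.1137, 0.0082]
orientation: [3.122, -0.337, 0.003]
force: [0.8, -0.4, 0.9]
opening: 0.0494
```

The opening of 49.4 mm is less than the rail's 56 mm, so I'll look before going on.

Run:
```python
from h import *; from plant import read_state,read_camera
s=read_state(); c=read_camera("wrist"); t=read_camera("top")
print(s["t"],s["tool_pos"],yaw(s),s["opening"],s["force"], s["wrist_torque"], read_state()["opening"])
cv2.imwrite("pics/w2.png",c["frame"][:,:,::-1])
cv2.imwrite("pics/t2.png",t["frame"][:,:,::-1])
```

```text
2.9 [ 0.53694721 -0.11372358  0.00824854] -12.307231739452755 0.04937122893806541 [ 0.76131687 -0.41628248  0.87634359] [-0.01023978  0.03289296 -0.04420653] 0.04178404513182634
```

View pics/w2.png

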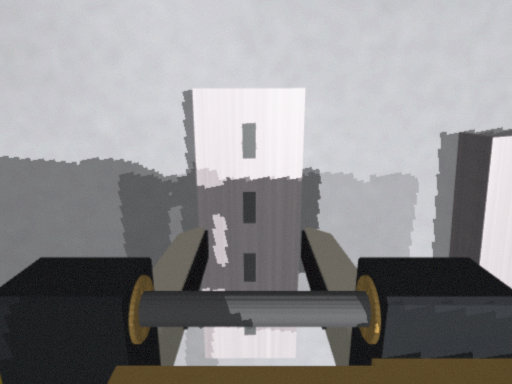

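View pics/t2.png

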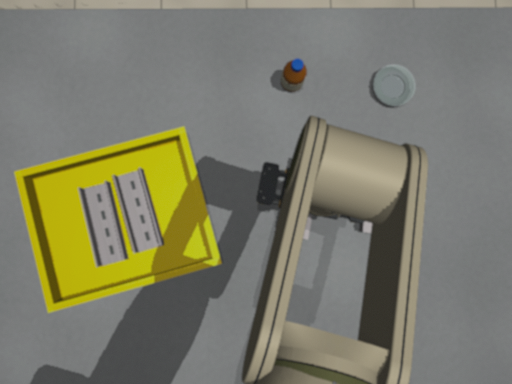

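The opening is still shrinking (41.8 mm) with no contact. In the wrist picture the finger ends near (208,230) and (300,230) overlap the rail's edges at columns 198 and 301. The fingers may be above the web, so I'll check from the scene camera.

Run:
```python
from h import *; from plant import read_state,read_camera
c=read_camera("scene"); s=read_state(); print(s["opening"],s["t"])
T=pose(s)
for z in(0,-.019,-.084):
  print(z,proj(c,(T@np.array([[0,.03,z,1],[0,-.03,z,1]]).T).T[:,:3]).round(0).tolist())
a=c["frame"][90:240,120:330][:,:,::-1]
cv2.imwrite("pics/s3.png",cv2.resize(a,None,fx=3.8,fy=3.8,interpolation=2))
```

```text
0.038049932967821165 3.05
0 [[223.0, 157.0], [231.0, 176.0]]
-0.019 [[222.0, 152.0], [231.0, 171.0]]
-0.084 [[219.0, 134.0], [229.0, 153.0]]
```

View pics/s3.png

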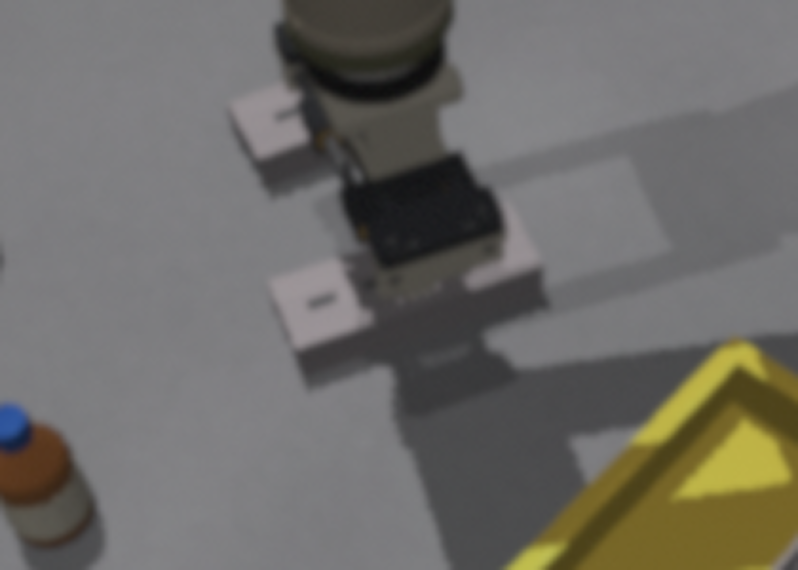

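The scene view shows rail c's near leg fully exposed with the finger ends above the web. The finger ends must therefore sit well behind the stated TCP. I'll measure where they really are from the wrist picture at known opening.

Run:
```python
from h import *
for n,f in(("w1","pics/w1.png"),("w2","pics/w2.png")):
    im=cv2.imread(f)[200:384,80:430]; im=cv2.convertScaleAbs(im,alpha=1.5,beta=20)
    cv2.imwrite(f"pics/{n}z.png",cv2.resize(im,None,fx=2.2,fy=2.2,interpolation=2))
```

```text
(no output)
```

View pics/w1z.png

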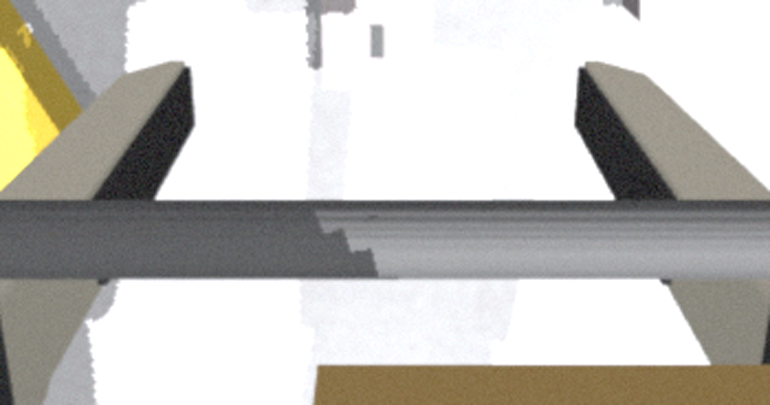

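View pics/w2z.png

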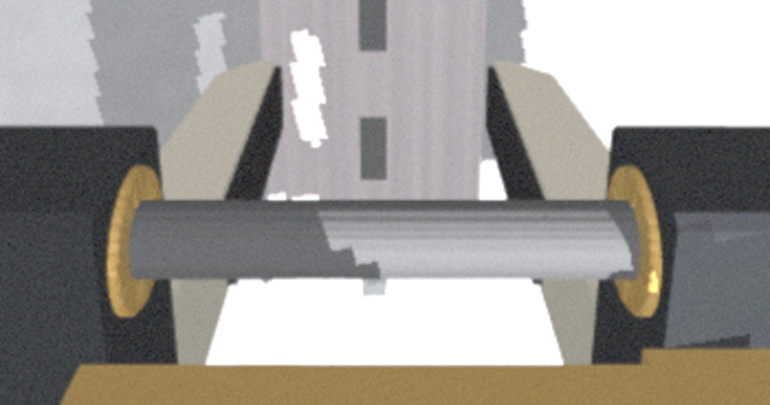

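The pad ends solve consistently from both pictures. They sit 32 mm behind the stated TCP (x about -1 mm, pad width 15 mm as given), so the finger ends are now at z ≈ 0.040. Camera and tool_pos agree on the rail, so I'll simply treat the real tip as TCP - 32 mm. First I'll reopen, then descend further with force checks.

jog_arm:
  motion: [1,0,0,0,0,0,0,1,0,0,0,0,0,0,1,0,0,0,0,0,0,1,0,0,0,0,0,0,1,0,0,0,0,0,0,1,0,0,0,0,0,0,1,0,0,0,0,0,0,1,0,0,0,0,0,0]

```text
t: 3.85
tool_pos: [0.5369, -0.1138, 0.0082]
orientation: [3.122, -0.337, 0.002]
force: [0.5, -0.5, 0.4]
opening: 0.0922
```

jog_arm:
  motion: [1,0.001,0,0.02,0,0,0,1,0.001,0,0.035,0,0,0,1,0.001,0,0.05,0,0,0,1,0.001,0,0.05,0,0,0]

```text
t: 4.25
tool_pos: [0.5359, -0.1134, -0.0188]
orientation: [3.123, -0.337, -0.003]
force: [-0.7, -0.7, 0.1]
opening: 0.093
```

jog_arm:
  motion: [1,0.002,0,0.006,0,0,0,1,0.002,0,0.012,0,0,0,1,0.002,0,0.012,0,0,0]

```text
t: 4.55
tool_pos: [0.5365, -0.1136, -0.0253]
orientation: [3.123, -0.337, -0.004]
force: [-0.8, 0.6, -0.3]
opening: 0.0931
```

jog_arm:
  motion: [0,0,0,0,0,0,0,0,0,0,0,0,0,0,0,0,0,0,0,0,0,0,0,0,0,0,0,0,0,0,0,0,0,0,0,0,0,0,0,0,0,0]
  grip_force: 30

```text
t: 5.15
tool_pos: [0.5367, -0.1133, -0.0252]
orientation: [3.123, -0.337, -0.003]
force: [0.5, 1.7, 1.1]
opening: 0.0556
```

The fingers stopped at 55.6 mm, on the rail. Lifting.

jog_arm:
  motion: [0,0,0,-0.03,0,0,0,0,0,0,-0.08,0,0,0,0,0,0,-0.16,0,0,0,0,0,0,-0.24,0,0,0,0,0,0,-0.32,0,0,0,0,0,0,-0.32,0,0,0,0,0,0,-0.32,0,0,0]

```text
t: 5.85
tool_pos: [0.5378, -0.1137, 0.1365]
orientation: [3.123, -0.337, 0.001]
force: [0.5, -0.8, -4.2]
opening: 0.0561
```

Run:
```python
from h import *; from plant import read_state,read_camera
s=read_state(); c=read_camera("wrist"); t=read_camera("scene")
print(s["tool_pos"],yaw(s),s["opening"],s["force"], s["wrist_torque"])
cv2.imwrite("pics/w4.png",c["frame"][:,:,::-1])
cv2.imwrite("pics/s4.png",t["frame"][:,:,::-1])
c["s"]=s; np.save("pics/w4.npy",c,allow_pickle=True)
c=np.load("pics/scene0.npy",allow_pickle=True).item()
a=c["frame"][220:340,270:410][:,:,::-1]
cv2.imwrite("pics/s0z.png",cv2.resize(a,None,fx=4.5,fy=4.5,interpolation=2))
```

```text
[ 0.53776238 -0.11366649  0.13646807] -12.317293575124932 0.056129142656576314 [ 0.50652293 -0.83560075 -4.22035948] [0.09050675 0.06941709 0.01618531]
```

View pics/w4.png

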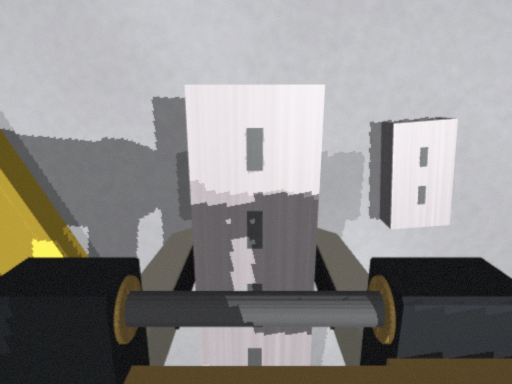

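View pics/s4.png

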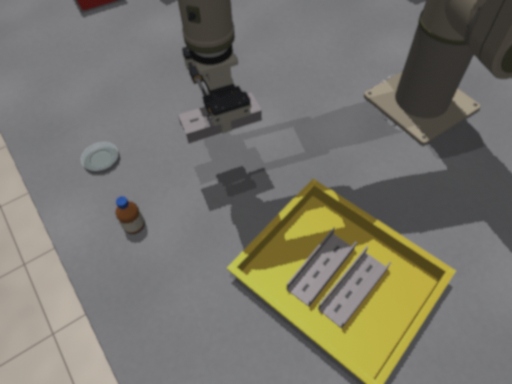

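View pics/s0z.png

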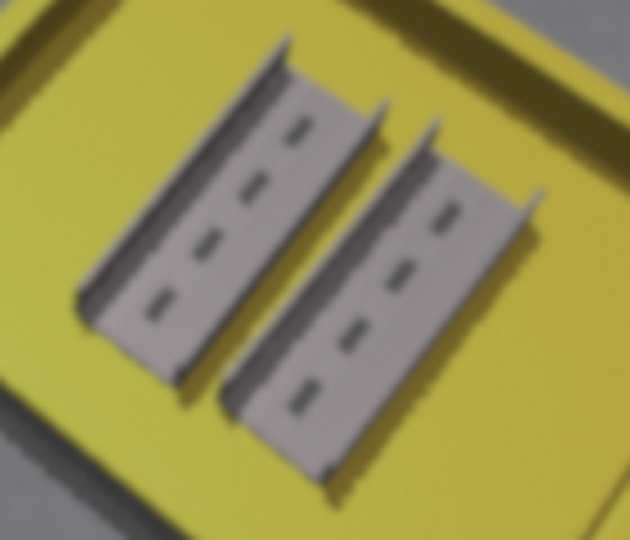

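Rail c is held level (4.2 N) and the short rail is undisturbed at (420,172). The scene crop shows the four slots of each tray rail clearly. I'll triangulate the slots from both views, with c's own slots as a reference for symmetry.

```bash
cat > m.py <<'E'
from h import *
def ref(im,p,h=4):
    g=im.astype(float).mean(2) if im.ndim==3 else im
    u,v=np.array(p); 
    for _ in range(3):
        iu,iv=int(round(u)),int(round(v)); w=g[iv-h:iv+h+1,iu-h:iu+h+1]; k=np.clip(np.median(w)-12-w,0,None)
        if k.sum()==0: return np.array([u,v])
        y,x=np.mgrid[-h:h+1,-h:h+1]; u=iu+(k*x).sum()/k.sum(); v=iv+(k*y).sum()/k.sum()
    return np.array([u,v])
def ray(c,p):
    a=cast(c,p,0)[0]; o=np.array(wfc(c))[:3,3]; d=a-o; return o,d/np.linalg.norm(d)
def tri(c1,p1,c2,p2):
    o1,d1=ray(c1,p1);o2,d2=ray(c2,p2)
    A=np.c_[d1,-d2]; t=np.linalg.lstsq(A,o2-o1,rcond=None)[0]; a=o1+d1*t[0];b=o2+d2*t[1]
    return (a+b)/2,np.linalg.norm(a-b)
E
python3 - <<'E'
from m import *
T=np.load("pics/top0.npy",allow_pickle=True).item(); S=np.load("pics/scene0.npy",allow_pickle=True).item()
top={"b":[(156,191),(174,260),(190,328),(206,399)],"a":[(291,140),(311,208),(330,277),(348,344)]}
sc={"a":[(299,130),(254,187),(207,243),(160,304)],"b":[(446,217),(400,276),(353,335),(304,396)]}
for r in "ab":
    P=[]
    for p,q in zip(top[r],sc[r][::-1]):
        p1=ref(T["frame"],np.array(p)/4+[60,150]-.4); q1=ref(S["frame"],np.array(q)/4.5+[270,220]-.4)
        x,e=tri(T,p1,S,q1); P.append(np.r_[x,e, cast(T,p1,.008)[0][:2],cast(S,q1,.008)[0][:2]])
    P=np.array(P); print(r); print((P*1000).round(1)); print("mean",(P.mean(0)*1000).round(1))
    for k in (0,4,6):
        d=P[0,k:k+2]-P[-1,k:k+2]; print(" yaw",np.degrees(np.arctan2(d[1],d[0])).round(2),"span",np.linalg.norm(d).round(4))
# rail c reference
tc=[np.array(p)/4+[260,140]-.4 for p in[(185,126),(172,197),(159,266),(147,337)]]
P=np.array([cast(T,ref(T["frame"],p),.03)[0][:2] for p in tc]); print("c",P.round(4).tolist(),P.mean(0))
E
```

```text
a
[[5.711e+02 2.282e+02 5.000e+00 6.000e-01 5.706e+02 2.276e+02 5.723e+02
  2.287e+02]
 [5.362e+02 2.185e+02 4.500e+00 8.000e-01 5.357e+02 2.180e+02 5.378e+02
  2.193e+02]
 [5.015e+02 2.090e+02 4.700e+00 7.000e-01 5.011e+02 2.085e+02 5.031e+02
  2.097e+02]
 [4.667e+02 1.994e+02 4.900e+00 5.000e-01 4.665e+02 1.989e+02 4.683e+02
  2.002e+02]]
mean [518.9 213.8   4.8   0.7 518.5 213.3 520.3 214.5]
 yaw 15.4 span 0.1083
 yaw 15.43 span 0.1079
 yaw 15.36 span 0.1079
b
[[546.3 295.9   4.7   0.9 545.7 295.2 547.7 296.3]
 [511.2 287.5   4.6   0.8 510.8 286.7 512.9 287.9]
 [476.1 279.1   5.1   0.9 475.7 278.6 477.7 279.4]
 [440.9 270.7   4.8   1.2 440.6 270.1 442.9 271. ]]
mean [493.6 283.3   4.8   0.9 493.2 282.6 495.3 283.7]
 yaw 13.49 span 0.1084
 yaw 13.4 span 0.108
 yaw 13.55 span 0.1078
c [[0.5898, -0.1242], [0.5543, -0.1163], [0.5193, -0.1088], [0.4839, -0.1013]] [ 0.53685224 -0.11264378]
```

The slots triangulate with less than 1.2 mm miss and 108 mm span on both rails:
- **Rail a:** middle (0.519, 0.214), yaw 15.4°.
- **Rail b:** middle (0.494, 0.283), yaw 13.5°.
- **Webs:** tops at about 5 mm.
- **Gap:** about 17.6 mm, within 12–22.

So c goes to (0.506, 0.2486) at yaw 14.45°.

Run:
```python
from h import *; from plant import read_state
s=read_state(); print(row(s,[.5063,.2486,.1365],np.radians(14.45)))
```

```text
([-0.2118, -0.694, -0.0057], [-0.0005, 0.0031, -0.2974])
```

jog_arm:
  motion: [0,-0.02,-0.06,0,0,0,-0.03,0,-0.05,-0.15,-0.003,0,0.002,-0.09,0,-0.08,-0.25,-0.003,0,0.003,-0.15,0,-0.11,-0.35,-0.004,0,0.003,-0.2,0,-0.14,-0.45,-0.005,0,0.003,-0.25,0,-0.17,-0.55,-0.006,0,0.003,-0.297,0,-0.2,-0.64,-0.006,0,0.003,-0.297,0,-0.212,-0.694,-0.006,0,0.003,-0.297]
  grip_force: 40

```text
t: 6.75
tool_pos: [0.5035, 0.2512, 0.134]
orientation: [-3.116, -0.397, 0.007]
force: [1.0, -0.5, -3.7]
opening: 0.0557
```

Run:
```python
from h import *; from plant import read_state
s=read_state(); print(yaw(s),row(s,[.5063,.2486,.08],np.radians(14.45)))
```

```text
14.524531106412839 ([0.0046, 0.0065, 0.108], [-0.0006, 0.0027, 0.0008])
```

jog_arm:
  motion: [0,0.005,0.006,0.05,0,0.003,0,0,0.005,0.006,0.108,0,0.003,0,0,0.005,0.006,0.108,0,0.003,0,0,0.005,0.006,0.108,0,0.003,0]

```text
t: 7.15
tool_pos: [0.5046, 0.2481, 0.0781]
orientation: [3.116, 0.397, -0.007]
force: [0.3, -0.7, -2.6]
opening: 0.0559
```

Run:
```python
from h import *; from plant import read_state,read_camera
s=read_state(); c=read_camera("wrist"); t=read_camera("scene")
print(s["t"],s["tool_pos"],yaw(s),s["opening"],s["force"])
print(row(s,[.5063,.2486,-.01],np.radians(14.45)))
cv2.imwrite("pics/w5.png",c["frame"][:,:,::-1])
cv2.imwrite("pics/s5.png",cv2.resize(t["frame"][150:384,200:470][:,:,::-1],None,fx=2.5,fy=2.5,interpolation=2))
```

```text
7.15 [0.50461092 0.24809693 0.07811409] 14.516735493775457 0.055871079887137645 [ 0.27769938 -0.70412226 -2.60266811]
([0.0043, -0.0, 0.1762], [-0.0003, 0.0028, 0.0007])
```

View pics/w5.png

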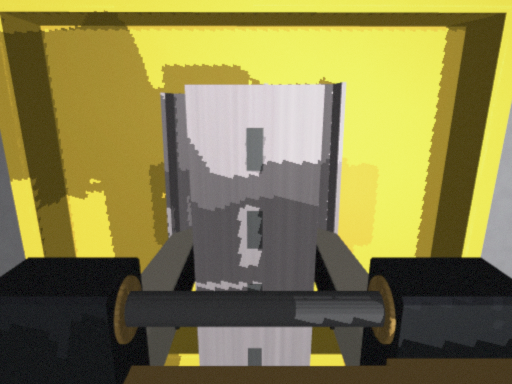

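View pics/s5.png

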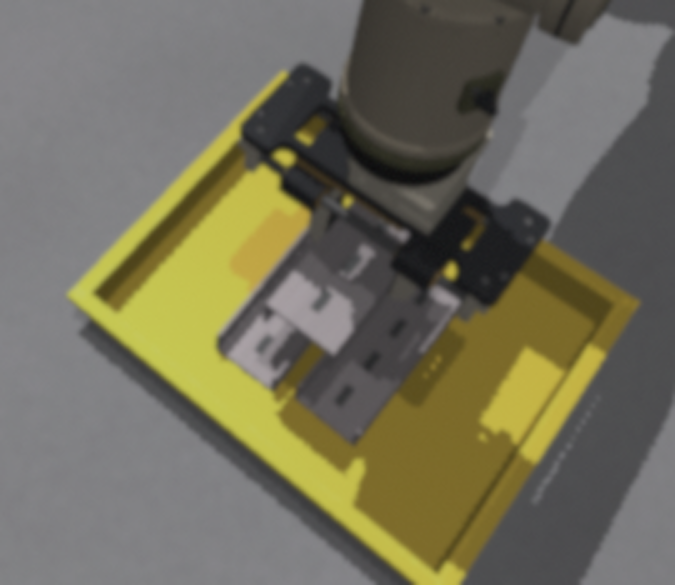

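The wrist view shows c centred between the outer legs of b (column ~165) and a (column ~343), with c's centre at 255. The scene view agrees. Lowering to about 10 mm above seating.

jog_arm:
  motion: [0,0.003,0,0.04,0,0.002,0,0,0.003,0,0.08,0,0.003,0,0,0.003,0,0.11,0,0.003,0,0,0.003,0,0.14,0,0.003,0,0,0.003,0,0.16,0,0.003,0,0,0.003,0,0.173,0,0.003,0,0,0.003,0,0.173,0,0.003,0]

```text
t: 7.95
tool_pos: [0.508, 0.249, -0.0064]
orientation: [-3.115, -0.396, -0.007]
force: [-0.5, 0.2, -2.7]
opening: 0.0558
```

Run:
```python
from h import *; from plant import read_state,read_camera
s=read_state(); c=read_camera("wrist")
print(s["t"],s["tool_pos"],yaw(s),s["opening"],s["force"])
print(row(s,[.5063,.2486,-.018],np.radians(14.45)))
cv2.imwrite("pics/w6.png",c["frame"][:,:,::-1])
```

```text
7.95 [ 0.50799077  0.24904903 -0.00637495] 14.487741850987996 0.05578587240757986 [-0.45454776  0.23774583 -2.65955766]
([-0.0036, 0.0, 0.0232], [-0.0006, -0.0029, 0.0004])
```

View pics/w6.png

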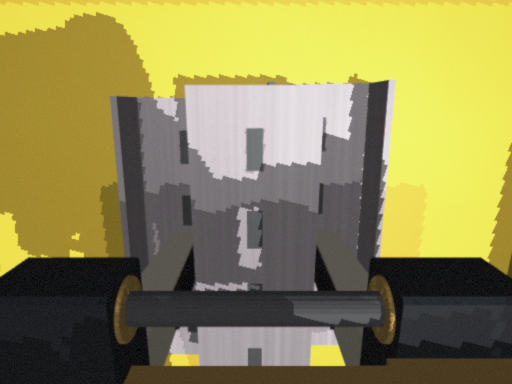

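The wrist view shows c entering between the outer legs: b at columns 112–135, a at 370–395, c's web at 187–323. Lowering in small steps and watching the force.

jog_arm:
  motion: [0,-0.002,0,0.008,0,-0.002,0,0,-0.003,0,0.014,0,-0.002,0,0,-0.003,0,0.018,0,-0.002,0,0,-0.003,0,0.018,0,-0.002,0]

```text
t: 8.4
tool_pos: [0.5069, 0.2488, -0.0149]
orientation: [-3.115, -0.396, -0.003]
force: [-0.5, -0.7, -3.3]
opening: 0.0561
```

jog_arm:
  motion: [0,0,0,0.004,0,0,0,0,0,0,0.004,0,0,0]

```text
t: 8.6
tool_pos: [0.5067, 0.2487, -0.0172]
orientation: [-3.115, -0.396, -0.002]
force: [0.2, -0.2, -2.4]
opening: 0.0561
```

jog_arm:
  motion: [0,0,0,0.003,0,0,0,0,0,0,0.003,0,0,0]

```text
t: 8.8
tool_pos: [0.507, 0.2489, -0.0181]
orientation: [-3.115, -0.396, -0.003]
force: [-0.1, 0.1, 1.5]
opening: 0.0558
```

jog_arm:
  motion: [0,0,0,0.003,0,0,0,0,0,0,0.003,0,0,0]

```text
t: 9.0
tool_pos: [0.5071, 0.2489, -0.0182]
orientation: [-3.115, -0.396, -0.003]
force: [-8.4, -3.1, 13.6]
opening: 0.0559
```

Contact: 13.6 N upward, with the descent stopped at TCP -0.018, meaning c's legs stand at z ≈ 7 mm. I'll ease off a little, then open only partly (70 mm, because of the outer legs).

jog_arm:
  motion: [0,0,0,-0.001,0,0,0,0,0,0,-0.001,0,0,0]

```text
t: 9.2
tool_pos: [0.5074, 0.249, -0.0175]
orientation: [-3.115, -0.396, -0.004]
force: [-0.2, -0.0, -2.7]
opening: 0.0555
```

jog_arm:
  motion: [0.74,0,0,0,0,0,0,0.74,0,0,0,0,0,0,0.74,0,0,0,0,0,0,0.74,0,0,0,0,0,0]

```text
t: 9.6
tool_pos: [0.5075, 0.2491, -0.0174]
orientation: [-3.115, -0.396, -0.004]
force: [-0.8, 0.3, -0.7]
opening: 0.0691
```

Run:
```python
from h import *; from plant import read_state,read_camera
s=read_state(); c=read_camera("wrist")
print(s["t"],s["tool_pos"],yaw(s),s["opening"],s["force"])
cv2.imwrite("pics/w7.png",c["frame"][:,:,::-1])
```

```text
9.6 [ 0.50750286  0.24906188 -0.01742085] 14.502993813485958 0.06905370494403938 [-0.80338047  0.25070141 -0.66658921]
```

View pics/w7.png

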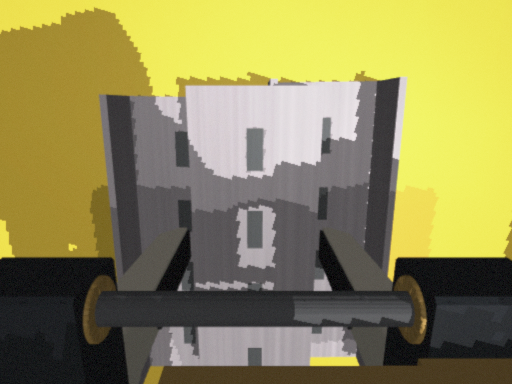

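The wrist view shows c resting with both fingers clear of it and of the outer legs. Retreating straight up.

jog_arm:
  motion: [0.74,0,0,-0.02,0,0,0,0.74,0,0,-0.05,0,0,0,0.74,0,0,-0.09,0,0,0,0.74,0,0,-0.17,0,0,0,0.74,0,0,-0.27,0,0,0,0.74,0,0,-0.37,0,0,0,0.74,0,0,-0.42,0,0,0,0.74,0,0,-0.42,0,0,0]

```text
t: 10.45
tool_pos: [0.5102, 0.25, 0.2005]
orientation: [-3.112, -0.396, -0.022]
force: [1.0, 0.3, -0.9]
opening: 0.069
```

Run:
```python
from h import *; from plant import read_state,read_camera
s=read_state(); c=read_camera("wrist"); t=read_camera("scene")
print(s["t"],s["tool_pos"],yaw(s),s["opening"],s["force"])
c["s"]=s; np.save("pics/w8.npy",c,allow_pickle=True); np.save("pics/s8.npy",t,allow_pickle=True)
cv2.imwrite("pics/w8.png",c["frame"][:,:,::-1])
cv2.imwrite("pics/s8.png",cv2.resize(t["frame"][180:384,220:470][:,:,::-1],None,fx=2.8,fy=2.8,interpolation=2))
```

```text
10.45 [0.51018494 0.25000574 0.20050794] 14.507104049592554 0.0690218247158099 [ 0.99148662  0.30468236 -0.91774061]
```

View pics/w8.png

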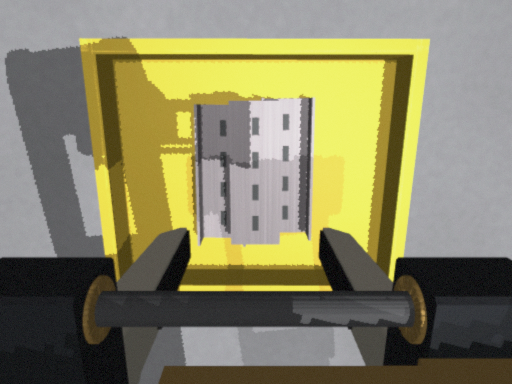

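View pics/s8.png

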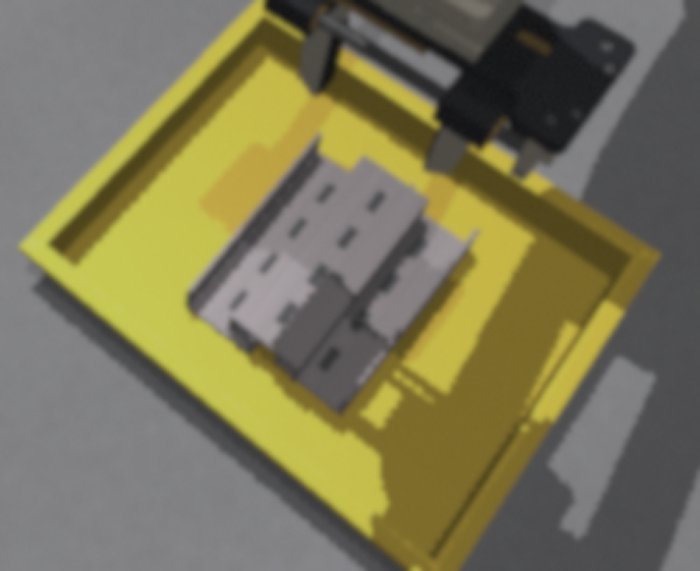

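Both views show c nested: c's web at columns 230–280, the outer leg of b at 197–203 and of a at 308–313, with ends nearly level. I'll swing the arm aside and triangulate c's slots to check its height, level and end alignment.

jog_arm:
  motion: [0.74,0,0.08,0,0,0,0,0.74,0,0.18,0,0,0,0,0.74,0,0.28,0,0,0,0,0.74,0,0.38,0,0,0,0,0.74,0,0.48,0,0,0,0,0.74,0,0.58,0,0,0,0,0.74,0,0.6,0,0,0,0,0.74,0,0.6,0,0,0,0]

```text
t: 11.35
tool_pos: [0.5816, -0.0431, 0.1919]
orientation: [-3.114, -0.391, -0.003]
force: [0.7, 0.3, 0.3]
opening: 0.069
```

Run:
```python
from h import *; from plant import read_state,read_camera
s=read_state(); c=read_camera("top"); t=read_camera("scene")
print(s["t"],s["tool_pos"])
np.save("pics/t9.npy",c,allow_pickle=True); np.save("pics/s9.npy",t,allow_pickle=True)
cv2.imwrite("pics/t9.png",cv2.resize(c["frame"][150:280,60:200][:,:,::-1],None,fx=4,fy=4,interpolation=2))
cv2.imwrite("pics/s9.png",cv2.resize(t["frame"][220:340,270:410][:,:,::-1],None,fx=4.5,fy=4.5,interpolation=2))
```

```text
11.35 [ 0.58161382 -0.04313171  0.19187021]
```

View pics/t9.png

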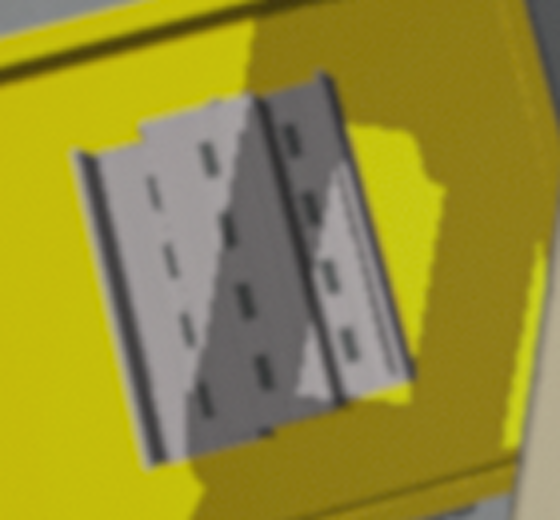

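View pics/s9.png

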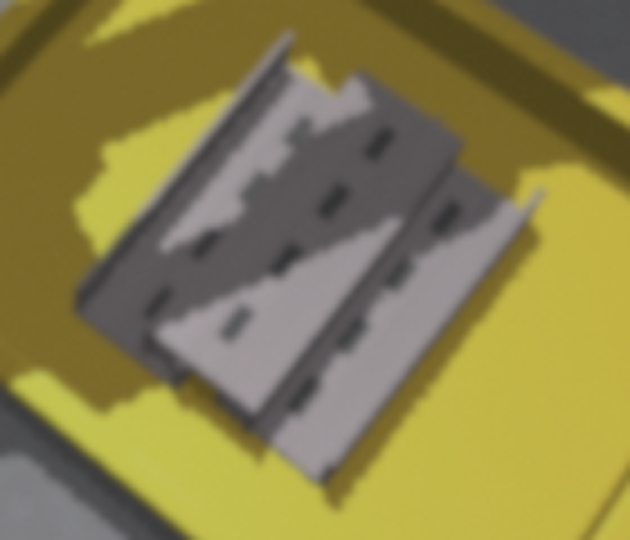

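In the top crop, c's slots run from (208,159) to (264,372) between rails b and a, which have not moved. The scene crop matches. Triangulating.

Run:
```python
from m import *
T=np.load("pics/t9.npy",allow_pickle=True).item(); S=np.load("pics/s9.npy",allow_pickle=True).item()
top=[(208,159),(228,231),(245,301),(264,372)];sc=[(380,143),(333,201),(286,260),(236,323)][::-1]
for rf in (0,1):
    P=[]
    for p,q in zip(top,sc):
        p1=np.array(p)/4+[60,150]-.4;q1=np.array(q)/4.5+[270,220]-.4
        if rf: p1=ref(T["frame"],p1,3);q1=ref(S["frame"],q1,3)
        x,e=tri(T,p1,S,q1);P.append(np.r_[x,e])
    P=np.array(P);print((P*1000).round(1).tolist(),(P.mean(0)*1000).round(1))
    m=P.mean(0)[:2]; d=P[0]-P[-1]; print("yaw",np.degrees(np.arctan2(d[1],d[0])))
    for n,x,y in(("a",[.5189,.2138],15.4),("b",[.4936,.2833],13.5)):
        y=np.radians(y); v=m-x; print(n,"along",v@[np.cos(y),np.sin(y)],"across",v@[-np.sin(y),np.cos(y)])
```

```text
[[559.4, 261.3, 36.0, 1.0], [523.8, 251.7, 35.1, 0.8], [489.5, 243.1, 35.8, 1.2], [454.5, 234.0, 35.9, 0.5]] [506.8 247.5  35.7   0.9]
yaw 14.61895880046871
a along -0.0027303160428620767 across 0.035721047086833324
b along 0.004463353551059181 across -0.03787499306404985
[[559.4, 261.1, 35.2, 0.8], [522.6, 250.9, 35.6, 0.6], [489.6, 243.1, 34.8, 1.2], [454.6, 233.9, 35.3, 1.1]] [506.5 247.2  35.2   0.9]
yaw 14.501204747593984
a along -0.0030306498463671607 across 0.03552831159177348
b along 0.004169575046011927 across -0.038077580217038366
```

c's web is 30.5 mm above the tray webs (30 expected), level along its length. Its ends are within about 3–4 mm of each rail's. Its legs are about 12 mm or more clear of the channel walls. Handing in.

```bash
python3 -c "
from plant import close_job; print(close_job())"
```

```text
the job is handed in; nothing more can be done
None
```

The long rail now rests legs down over the gap between the two tray rails, with one leg in each channel. I handed the job in at about 11.5 s.

**Placing:** I lowered the rail until it touched at about 14 N and eased off to under 1 mm above contact. I opened the fingers only to 69 mm to clear the outer legs, then lifted straight up and swung the arm aside.

**Last checks, triangulated from the top and scene cameras:**
- **Height:** the rail's web is 30.5 mm above the tray rails' webs; 30 mm means fully down. It is level to about 1 mm.
- **Position:** its middle is 36 mm across from one rail and 38 mm from the other. Its yaw of 14.5° lies between theirs (15.4° and 13.5°).
- **Ends:** about 3 mm and 4 mm off level with the two rails, which are themselves offset by 7 mm.
- **Other things:** the tray rails look unmoved. The short rail was untouched when last seen, just after the grasp.

**What disagreed:**
- **Finger length:** the real finger ends are about 32 mm behind the stated TCP. The first closing therefore shut on air above the rail, without touching it. I measured the offset in the wrist pictures and allowed for it from then on.
- **Web height:** contact put the tray webs at about 7 mm, while the cameras gave about 5 mm, which is within the calibration tolerance.

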